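# Tamp the brush-drying pebbles level

## Task

The pebbles in the long wooden brush-drying box have been left heaped above its rim at both ends. Take the flat round wooden tamper by its handle and press the pebbles down level with the rim at both ends, using only the tamper on them, not the gripper. Then stand the tamper upright on the table again and let go.

Things in the scene. Friction and masses are not known exactly. Their poses are not given: they have to be found in the camera images.
- tamper_mid (a point): The tamper, loose, pale wood: a flat round disc 100 mm across and 16 mm thick, with an upright round handle 30 mm across and 80 mm tall on its middle; 96 mm tall in all, 0.2 to 0.4 kg. It stands on its disc on the table. This point is on its axis, half-way up, 48 mm above the underside of the disc; its z axis points up along the handle. The small grey-headed dabber with a similar handle is not the tamper.
- box: The pebble box, fixed on the table, pale wood, open on top: 92 mm (its x) by 182 mm (its y) outside, walls 6 mm, rim 55 mm above the table. Its origin is the centre of its underside, z up. It is packed with two bunches of four grey pebbles (each pebble about 40 mm), side by side along its y. The tamper's disc is wider than the box, so the rim stops it when the pebbles are level. The white bowl of pebbles is not part of the job.
- heap_left (a joint): How far the bunch of pebbles in the +y half of the box stands above the rim, in m: 0 is level with the rim. Its middle lies at y = +42 mm in the box's frame, and its four pebble tops 20 mm along x and 21 mm along y from there. The four pebbles are wedged together and slide straight down as one when pressed with about 5 N, and stay where they are left. At the start 12 to 26 mm.
- heap_right (a joint): The same for the bunch in the -y half of the box, its middle at y = -42 mm in the box's frame.
Not all that is in view belongs to the job. Leave any yellow look-alike of the part that bears tamper_mid alone.

How it is judged:
On the way:
1. with the tamper down on the pebbles in the box, both heaps have come down to within 7 mm of the rim (value of joint each of heap_left, heap_right below 0.007 m and z of tamper_mid in the frame of box between 0.09 and 0.125 m and horizontal distance between tamper_mid and box below 0.11 m), for 0.05 s.
At the end, for the whole second after the job is handed in: Both heaps of pebbles are level with the rim of the box, none more than 7 mm above it, and the tamper stands at rest on the table on its disc, upright within 10 degrees (value of joint each of heap_left, heap_right below 0.007 m and height (world z) of tamper_mid between 0.036 and 0.06 m and angle between tamper_mid's own z axis and vertical below 0.17 rad and linear speed of tamper below 0.03 m/s); the robot touches nothing.
It fails at once if the gripper or arm presses on the box or its pebbles itself (contact force between any of the fingers, the arm and box above 2 N).
It also fails if it takes over 64 s, if anything falls off the work surface, if the arm or the gripper's body presses on something with over 40 N, if the wrist force passes 120 N, or if a joint passes its speed limit or range.

## Robot

A 6-joint arm with a two-finger parallel gripper is mounted at the origin on the work surface. World frame = base frame: x ahead of the robot, y to its left, z up, the work surface at z = 0. Lengths are in m, angles in rad, forces in N, time in s.
With the tool pointing down it reaches from about 0.35 to 0.875 m from the base axis. Payload 4.2 kg.
Tool frame: the origin (TCP) lies at the very end of the fingers, on their centre line; the grasp point (between the pads) lies 19 mm behind it (ctrl.hold_point_z is the z of the grasp point in the tool frame, in m); z points along the fingers, y is the direction in which the jaws open and shut (so a half turn about z gives the same grasp; the last joint's range is limited). The gripper opens to 87 mm and grips with 3 to 60 N. Pads are 19 mm wide; open, the fingers measure 117 mm over their backs; the gripper's body (75 mm by 190 mm) begins 51 mm behind the grasp point.
Start: joints at [-1.058, 0.385, 0.008, 0, -1.194, -0.259], TCP at [0.157, -0.605, 0.223] pointing down, gripper open.
Joint ranges: [-3.14, 3.14], [-1.21, 2.06], [-1.07, 1.41], [-3.16, 2.05], [-2.99, -0.16], [-3.1, 3.1]. Speed limits (rad/s): [2.79, 2.79, 3.14, 3.14, 3.14, 3.14].

## Interface

Orientations are given as [roll, pitch, yaw] about the fixed x, y, z axes, in that order (R = Rz(yaw) Ry(pitch) Rx(roll)).
In Python, from station import ctrl gives the robot as it stands.
- The arm moves only by the tool carry_out, never from a script. Its argument "deltas" is text: rows parted by semicolons, each of 5 numbers parted by spaces: the shift along the tool's x, y, z in cm, then the turn about the tool's z in rad, then the closure, from -1 (fully open) to 1 (shut). In form: tx ty tz twist grip; .... A call has 1 to 8 rows; each row shifts and turns the commanded pose from where the row before left it, along the tool's axes as they then stand; what a row does not reach is not made up. A row lasts 1/8 s, in which the tool goes at most 62.5 mm and 10.7 degrees, less where a joint would pass 70% of its speed; a pose out of reach is approached as far as the arm can. A call with a gripper value outside its range is refused whole. The fingers move at their own pace and stop on an object; "squeeze" is the grip in N (left out, the last holds). Time passes only in rows, so rows that do not move let the fingers close. It gives the time, the measured TCP pose, the force and the opening at its end, in the units of the state.
- ctrl.get_obs(): the state, without advancing time (a new reading comes with each control period).
- ctrl.camera(name): name is "scene" or "top" or "wrist"; returns the picture (480x640x3 uint8, red, green, blue); there is no depth.
- ctrl.get_calibration(name): a dict with "fx", "fy", "cx", "cy" (pixels), "R" (3x3) and "t" (3): a world point X has camera coordinates R X + t. Camera axes: x right, y down, z forward; pixel columns grow to the right and rows downward; lengths in m; the calibration is good to about 2 mm. A picture is of the moment at which its call begins: read the wrist's pose just before it. get_calibration takes no time and is no camera call; for the wrist camera it gives the pose at the moment of the call.
- ctrl.close_job(): hands the job in, once; it reports no verdict.
The state is a dict: "clock": time; "joint_pos": joint angles; "joint_vel": joint speeds; "effort": joint torques, N m; "ee_pos": TCP position; "tcp_rot": TCP orientation; "ft_force": force on the tool from outside, world axes, zero at the start; "ft_torque": the same for the moment, N m; "opening": finger opening in m.
Only numpy, scipy, OpenCV 4.12 (cv2) and the standard library are available. Lean on these libraries where they do the work, as an engineer would, in place of code of your own. Each camera call takes 0.05 s, during which the arm holds its last target.

## Working session

There is one attempt and no reset: what is moved stays moved. The work goes in short steps, Python scripts to look and compute and a tool call to move; the robot and the scene stay as the last step left them, time stands still between calls to the robot, and variables do not carry over. Pictures are saved under pics/ and viewed, and the job is handed in when it is done.

Besides the shell and the picture viewer there is one more tool, called by a JSON object that holds its "method" and its "body", one argument or row to a line. carry_out: Moves the arm, as the interface text tells. Its arguments: {"type":"object","properties":{"deltas":{"type":"string"},"squeeze":{"type":"number"}},"required":["deltas"]}

```bash
mkdir -p pics; ls; python3 - <<'E'
from station import ctrl
import cv2,numpy as np
for n in("scene","top"):
    im=ctrl.camera(n); cv2.imwrite(f"pics/{n}0.png",im[:,:,::-1])
    c=ctrl.get_calibration(n); print(n,c)
o=ctrl.get_obs(); print(o, ctrl.hold_point_z)
E
```

```text
pics
scene {'fx': 489.9707028590233, 'fy': 489.9707028590233, 'cx': 309.0581207936715, 'cy': 238.33067973797384, 'R': array([[-0.64848237,  0.76094794,  0.02070849],
       [ 0.47719226,  0.42755915, -0.76777648],
       [-0.59309204, -0.48800758, -0.64038304]]), 't': array([ 0.26044323, -0.15861911,  1.30307305])}
top {'fx': 509.37669791410633, 'fy': 509.37669791410633, 'cx': 315.93627577195906, 'cy': 234.72368837623534, 'R': array([[ 0.02727585, -0.99913342, -0.0314395 ],
       [-0.99566976, -0.02435832, -0.08971291],
       [ 0.08886936,  0.03375036, -0.99547132]]), 't': array([0.02924347, 0.45694284, 0.97277083])}
{'clock': 0.1, 'joint_pos': array([-1.05839009e+00,  3.85468920e-01,  6.79752651e-03, -4.16109389e-04,
       -1.19400243e+00, -2.58592430e-01]), 'joint_vel': array([-0.00106743, -0.00328979,  0.00337892,  0.00254644, -0.00190833,
       -0.00041787]), 'effort': array([ 8.44784518e-05, -3.91689384e+01,  1.87935251e+01,  4.23189193e+00,
        1.34729323e-02, -7.26948315e-05]), 'ee_pos': array([ 0.15681484, -0.60446807,  0.22159199]), 'tcp_rot': array([ 3.13967869e+00, -1.06344234e-04, -2.88793222e+00]), 'ft_force': array([-0.46581586, -0.84410182, -0.03209241]), 'ft_torque': array([-0.01238448,  0.0268349 ,  0.00766346]), 'opening': 0.08709474884141573} -0.0187
```

View pics/scene0.png

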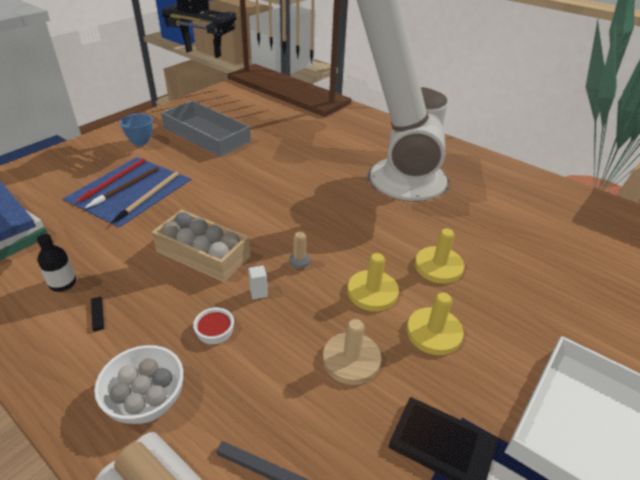

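View pics/top0.png

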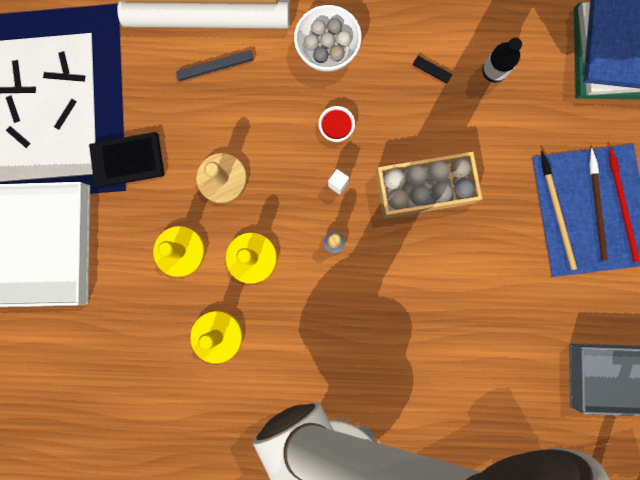

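The candidates are the pale wood disc with handle at top (221,177) / scene (352,355), three yellow look-alikes at top (178,251), (251,258), (216,337), and the small grey-headed dabber at top (335,240). Only the first is pale wood with a large disc. I'll confirm it in a crop and measure it.

```bash
cat > h.py <<'E'
import numpy as np,cv2
from station import ctrl
def ray(c,u,v):
    d=np.array([(u-c['cx'])/c['fx'],(v-c['cy'])/c['fy'],1.]); R=c['R']; return -R.T@c['t'], R.T@d
def onz(c,u,v,z):
    o,d=ray(c,u,v); return o+d*(z-o[2])/d[2]
def proj(c,X):
    p=c['R']@np.asarray(X)+c['t']; return np.array([c['fx']*p[0]/p[2]+c['cx'],c['fy']*p[1]/p[2]+c['cy']])
E
python3 - <<'E'
from h import *
t=cv2.imread("pics/top0.png"); s=cv2.imread("pics/scene0.png")
a=cv2.resize(t[130:230,180:300],None,fx=4,fy=4,interpolation=2)[:, :400]
b=cv2.resize(s[300:400,300:400],None,fx=4,fy=4,interpolation=2)
cv2.imwrite("pics/crop1.png",np.hstack([a,b]))
cv2.imwrite("pics/crop2.png",cv2.resize(t[140:225,365:495],None,fx=6,fy=6,interpolation=2))
hsv=cv2.cvtColor(t,cv2.COLOR_BGR2HSV)
for p in [(235,190),(205,190),(216,168),(280,190),(384,200),(430,208),(420,150)]: print(p,hsv[p[1],p[0]])
E
```

```text
(235, 190) [ 19 126 235]
(205, 190) [ 18 132 221]
(216, 168) [ 21 117 244]
(280, 190) [ 14 179 199]
(384, 200) [ 19 126 233]
(430, 208) [ 18 134 188]
(420, 150) [ 13 181 138]
```

View pics/crop1.png

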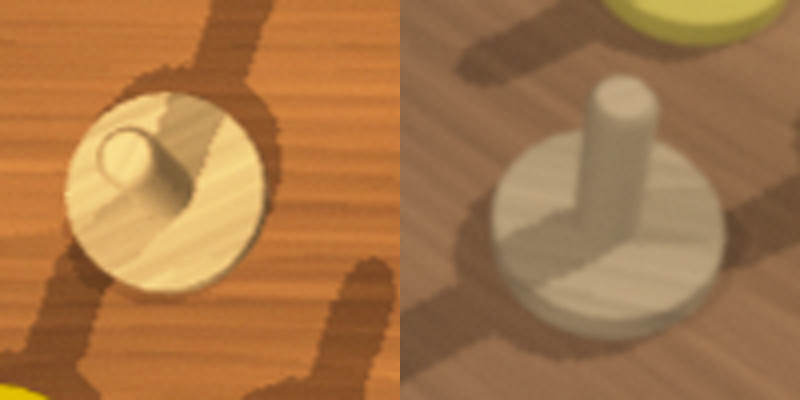

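View pics/crop2.png

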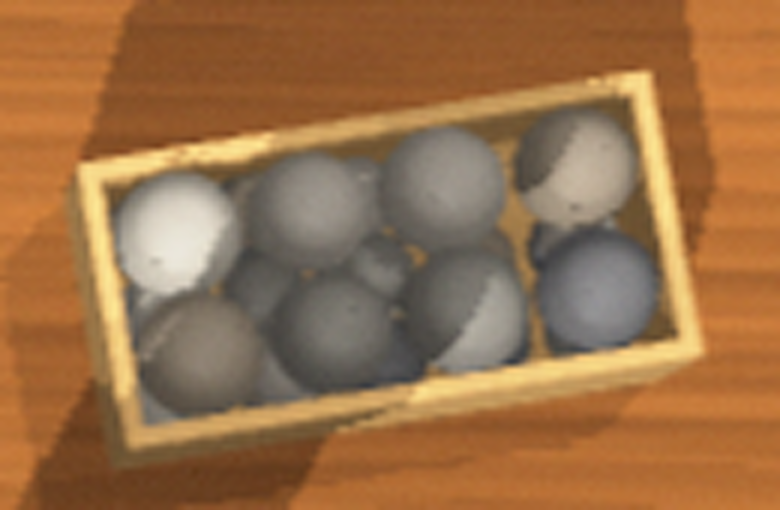

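The crop confirms the tamper: a pale wood disc, with its centre near (221,178) in top. Next I'll measure it and the box rim.

```bash
python3 - <<'E'
from h import *
t=cv2.imread("pics/top0.png"); ct=ctrl.get_calibration("top"); cs=ctrl.get_calibration("scene")
hsv=cv2.cvtColor(t,cv2.COLOR_BGR2HSV)
m=((hsv[:,:,1]<160)&(hsv[:,:,0]<30)).astype(np.uint8)*255
mm=np.zeros_like(m); mm[140:215,185:255]=m[140:215,185:255]
cs_,_=cv2.findContours(mm,0,1); c=max(cs_,key=cv2.contourArea); e=cv2.fitEllipse(cv2.convexHull(c)); print("disc",e)
T=onz(ct,*e[0],0.013); print("tamper by disc",T)
print("by handle top", onz(ct,211.7,169.5,.096))
# scene: handle top centre crop (628,100)->(300+57,300+25)
print("scene handle top",onz(cs,300+(627-400)/4,300+97/4,.096))
cor=[(78,168),(648,72),(703,350),(133,450)]
P=np.array([onz(ct,365+(u-2.5)/6,140+(v-2.5)/6,.055) for u,v in cor]); print(P)
c0=P.mean(0); print("centre",c0,[np.linalg.norm(P[i]-P[(i+1)%4]) for i in range(4)])
d=(P[0]+P[3]-P[1]-P[2])/2; print("long dir",d/np.linalg.norm(d),"yaw of box y", np.arctan2(d[1],d[0]))
print("scene check box corners",[proj(cs,p).round(1) for p in P])
print("dab",onz(ct,335,240,.05)); 
for n,u,v in(("y1",178,251),("y2",251,258),("whitecube",338,181),("red",337,124)): print(n,onz(ct,u,v,.015))
E
```

```text
disc ((221.19203186035156, 177.8557891845703), (50.01610565185547, 50.643280029296875), 89.30714416503906)
tamper by disc [0.56618844 0.23383619 0.013     ]
by handle top [0.56485372 0.23322424 0.096     ]
scene handle top [0.56466767 0.23749205 0.096     ]
[[ 0.58384648 -0.07370599  0.055     ]
 [ 0.61825097 -0.25243357  0.055     ]
 [ 0.52994839 -0.26947116  0.055     ]
 [ 0.49431077 -0.09238005  0.055     ]]
centre [ 0.55658915 -0.17199769  0.055     ] [np.float64(0.18200884338320789), np.float64(0.08993121907370352), np.float64(0.18064136621853832), np.float64(0.09146236400667855)]
long dir [-0.19314129  0.98117096  0.        ] yaw of box y 1.765159039301682
scene check box corners [array([220.5, 262. ]), array([150.5, 231.8]), array([179.4, 209.8]), array([246.9, 236.2])]
dab [0.44431835 0.00376764 0.05      ]
y1 [0.41765889 0.31272127 0.015     ]
y2 [0.4076     0.16748007 0.015     ]
whitecube [5.64342753e-01 5.03206466e-04 1.50000000e-02]
red [0.67979045 0.0052043  0.015     ]
```

{"method": "carry_out", "body": {
  "deltas": "0 0 0 0.06 -1; -4.5 3.5 0 0 -1; -4.5 3.5 0 0 -1; -4.5 3.5 0 0 -1; -4.5 3.5 0 0 -1; -4.5 3.5 0 0 -1; -4.5 3.5 0 0 -1; -4.5 3.5 0 0 -1"
}}

```text
clock: 1.1
ee_pos: [0.4196, -0.3022, 0.2224]
tcp_rot: [3.141, -0.0, -2.948]
ft_force: [1.2, -0.2, -0.0]
opening: 0.087
```

{"method": "carry_out", "body": {
  "deltas": "-4.5 3.5 0 0 -1; -2.5 5.7 0 0 -1; -2.5 5.7 0 0 -1; -2.5 5.7 0 0 -1; -2.5 5.7 0 0 -1; -2.5 5.7 0 0 -1; -2.5 5.7 0 0 -1; -2.5 5.7 0 0 -1"
}}

```text
clock: 2.1
ee_pos: [0.551, 0.1664, 0.2223]
tcp_rot: [-3.141, -0.001, -2.947]
ft_force: [0.6, -0.4, 0.6]
opening: 0.0868
```

```bash
cat >> h.py <<'E'
from scipy.spatial.transform import Rotation as Ro
def delta(target,o=None):
    o=o or ctrl.get_obs(); R=Ro.from_euler('xyz',o['tcp_rot']).as_matrix()
    return (R.T@(np.asarray(target)-o['ee_pos'])*100).round(2)
E
python3 - <<'E'
from h import *
o=ctrl.get_obs(); print(o['clock'],o['ee_pos'],o['tcp_rot'],o['ft_force'],o['joint_pos'])
print(delta([.565,.235,.222],o))
c=ctrl.get_calibration("wrist"); im=ctrl.camera("wrist"); cv2.imwrite("pics/w1.png",im[:,:,::-1])
for n,X in(("disc",[.566,.234,.016]),("handle",[.565,.235,.096])): print(n,proj(c,X))
np.save("cw1.npy",np.hstack([c['R'],np.array(c['t'])[:,None]])); print(c['fx'],c['cx'],c['cy'])
E
```

```text
2.1 [0.55100543 0.16639717 0.22229512] [-3.14143876e+00 -5.31381798e-04 -2.94747130e+00] [ 0.55842612 -0.36165179  0.64027756] [ 5.74577923e-01  3.01357807e-01 -1.16782052e-01 -5.95563942e-05
 -1.15320700e+00 -1.95122868e+00]
[-2.7   6.46  0.03]
disc [378.88486459 232.22812735]
handle [393.96458467 254.9103469 ]
334.1000026657625 323.92065630830564 236.09506011066333
```

View pics/w1.png

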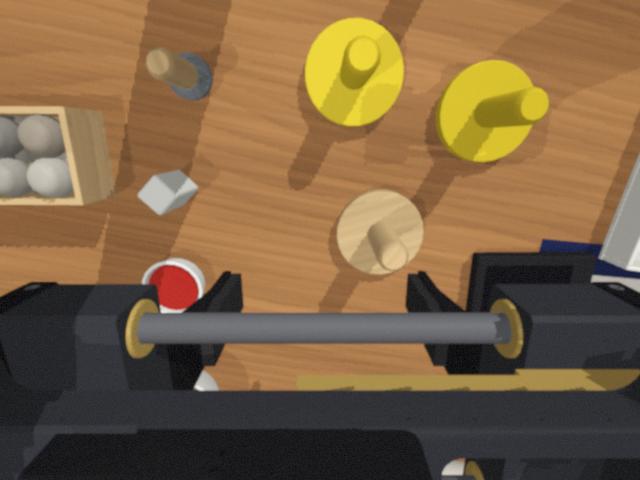

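The wrist view shows the handle top at about (392,256), against a prediction of (394,255), and the disc at (380,232). The estimate holds, so I'll move over the tamper and go down.

{"method": "carry_out", "body": {
  "deltas": "-1.3 3.2 0 0 -1; -1.4 3.25 0 0 -1; 0 0 0 0 -1; 0 0 0 0 -1"
}}

```text
clock: 2.65
ee_pos: [0.5648, 0.2323, 0.222]
tcp_rot: [-3.141, -0.001, -2.948]
ft_force: [0.4, 0.3, -0.1]
opening: 0.0871
```

```bash
python3 - <<'E'
from h import *
o=ctrl.get_obs(); print(o['clock'],o['ee_pos'],o['tcp_rot'])
print(delta([.565,.235,.049],o))
E
```

```text
2.65 [0.5647925  0.2323426  0.22197528] [-3.14105770e+00 -1.44306828e-03 -2.94787195e+00]
[-0.1   0.27 17.3 ]
```

{"method": "carry_out", "body": {
  "deltas": "-0.1 0.2 4 0 -1; 0 0 4 0 -1; 0 0 4 0 -1; 0 0 3 0 -1; 0 0 1.5 0 -1; 0 0 0.8 0 -1; 0 0 0 0 -1"
}}

```text
clock: 3.52
ee_pos: [0.5662, 0.2349, 0.05]
tcp_rot: [3.141, 0.001, -2.948]
ft_force: [-0.1, 0.6, -0.2]
opening: 0.0867
```

```bash
python3 - <<'E'
from h import *
im=ctrl.camera("wrist"); cv2.imwrite("pics/w2.png",im[:,:,::-1])
im=ctrl.camera("scene"); cv2.imwrite("pics/s2.png",cv2.resize(im[200:400,220:480,::-1],None,fx=3,fy=3))
E
```

```text
(no output)
```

View pics/w2.png

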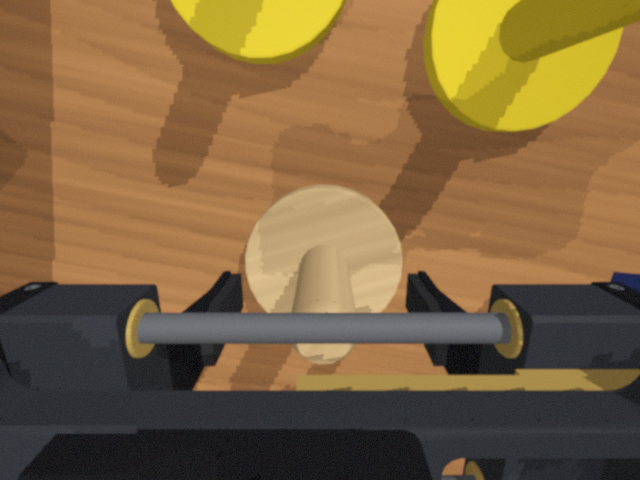

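View pics/s2.png

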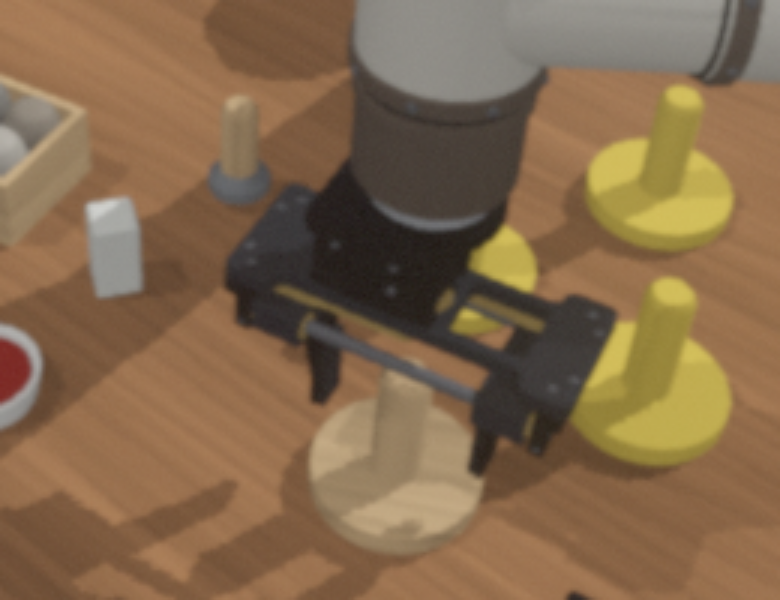

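The handle is centred between the jaws, with its column at about 324 in the wrist view, so I'll close.

{"method": "carry_out", "body": {
  "deltas": "0 0 0 0 1; 0 0 0 0 1; 0 0 0 0 1; 0 0 0 0 1; 0 0 0 0 1; 0 0 0 0 1; 0 0 0 0 1; 0 0 0 0 1",
  "squeeze": 50
}}

```text
clock: 4.62
ee_pos: [0.5658, 0.2349, 0.0495]
tcp_rot: [-3.141, -0.0, -2.948]
ft_force: [-0.7, -0.3, 0.0]
opening: 0.0289
```

{"method": "carry_out", "body": {
  "deltas": "0 0 0 0 1; 0 0 -2 0 1; 0 0 -3 0 1; 0 0 -4 0 1; 0 0 -4 0 1; 0 0 0 0 1; 0 0 0 0 1"
}}

```text
clock: 5.5
ee_pos: [0.5645, 0.2346, 0.1777]
tcp_rot: [-3.141, -0.004, -2.948]
ft_force: [0.6, -0.7, -4.1]
opening: 0.029
```

```bash
python3 - <<'E'
from h import *
o=ctrl.get_obs(); print(o['clock'],o['ee_pos'],o['tcp_rot'],o['ft_force'],o['ft_torque'])
print(delta([.5566,-.172,o['ee_pos'][2]],o))
im=ctrl.camera("scene"); cv2.imwrite("pics/s3.png",im[:,:,::-1])
E
```

```text
5.5 [0.56448622 0.2345864  0.17766074] [-3.14134708 -0.00356267 -2.94838114] [ 0.58865106 -0.67744308 -4.06961558] [-0.00176686  0.01682401  0.02466241]
[  8.58 -39.75   0.04]
```

View pics/s3.png

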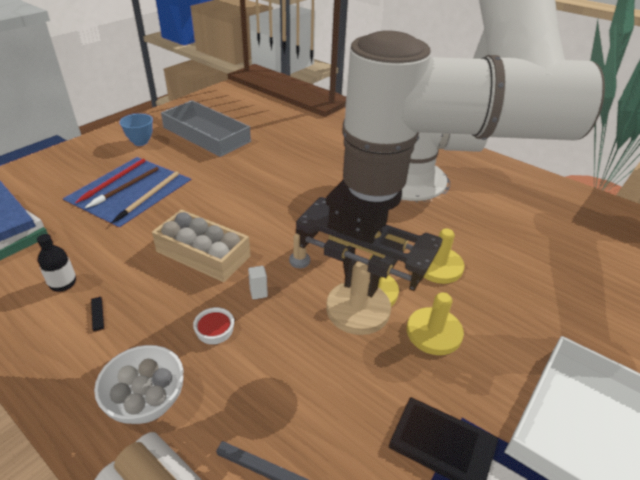

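The tamper is lifted and level, seen near (358,305). I'll cross-check the box position from the scene picture already taken.

```bash
python3 - <<'E'
import cv2
s=cv2.imread("pics/scene0.png"); cv2.imwrite("pics/c3.png",cv2.resize(s[200:290,140:270],None,fx=6,fy=6,interpolation=2))
E
```

```text
(no output)
```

View pics/c3.png

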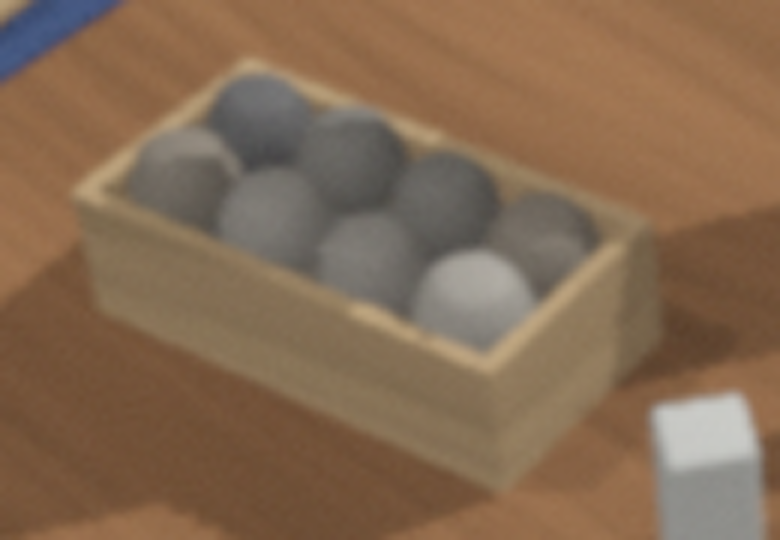

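{"method": "carry_out", "body": {
  "deltas": "1 -5 0 0 1; 1.2 -5.5 0 0 1; 1.2 -5.5 0 0 1; 1.2 -5.5 0 0 1; 0 0 0 0 1"
}}

```text
clock: 6.18
ee_pos: [0.5603, 0.0115, 0.1774]
tcp_rot: [-3.141, -0.005, -2.953]
ft_force: [0.4, 0.7, -3.6]
opening: 0.0289
```

The scene rim corners agree with the prediction to about 1.6 px (around 3 mm). The averaged box centre is about (0.5556, -0.171).

```bash
python3 - <<'E'
from h import *
o=ctrl.get_obs(); print(delta([.5556,-.171,.1774],o))
E
```

```text
[  3.88 -17.84   0.02]
```

{"method": "carry_out", "body": {
  "deltas": "1 -4.5 0 0 1; 1 -4.5 0 0 1; 1 -4.5 0 0 1; 0.9 -4.3 0 0 1; 0 0 0 0 1; 0 0 0 0 1"
}}

```text
clock: 6.92
ee_pos: [0.5577, -0.1663, 0.1781]
tcp_rot: [3.141, -0.002, -2.948]
ft_force: [0.5, 0.1, -2.9]
opening: 0.0292
```

```bash
python3 - <<'E'
from h import *
o=ctrl.get_obs(); print(o['ee_pos'],o['tcp_rot'],delta([.5556,-.171,.1774],o))
im=ctrl.camera("scene"); cv2.imwrite("pics/s4.png",cv2.resize(im[120:300,100:360,::-1],None,fx=3,fy=3))
E
```

```text
[ 0.55765543 -0.16634042  0.17811901] [ 3.14051555e+00 -2.33876985e-03 -2.94785660e+00] [ 0.29 -0.42  0.07]
```

View pics/s4.png

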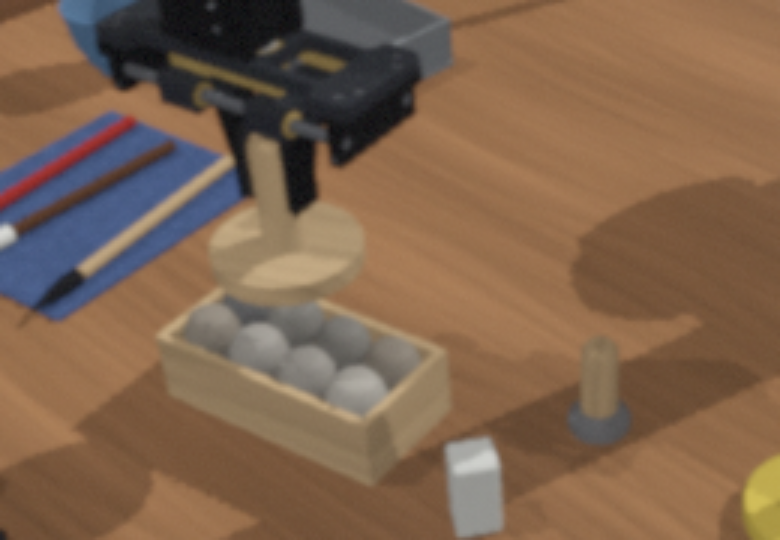

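The tamper hangs level over the box middle at crop (287,250). Pressing here touches the inner pebbles of both bunches at once. I'll descend gently.

{"method": "carry_out", "body": {
  "deltas": "0.3 -0.4 1.5 0 1; 0 0 1.5 0 1; 0 0 1 0 1; 0 0 0.4 0 1; 0 0 0.4 0 1; 0 0 0.4 0 1; 0 0 0.4 0 1; 0 0 0 0 1",
  "squeeze": 60
}}

```text
clock: 7.98
ee_pos: [0.5557, -0.1715, 0.1233]
tcp_rot: [3.141, -0.001, -2.948]
ft_force: [0.6, -0.4, -3.8]
opening: 0.0289
```

{"method": "carry_out", "body": {
  "deltas": "0 0 0.3 0 1; 0 0 0.3 0 1; 0 0 0.3 0 1; 0 0 0 0 1"
}}

```text
clock: 8.48
ee_pos: [0.5563, -0.1715, 0.1153]
tcp_rot: [-3.141, 0.001, -2.947]
ft_force: [-1.9, 0.9, 3.7]
opening: 0.0283
```

{"method": "carry_out", "body": {
  "deltas": "0 0 0.3 0 1; 0 0 0.3 0 1; 0 0 0.2 0 1; 0 0 0 0 1"
}}

```text
clock: 8.98
ee_pos: [0.5564, -0.1716, 0.1074]
tcp_rot: [-3.141, 0.001, -2.947]
ft_force: [-0.9, 0.9, 4.2]
opening: 0.0289
```

{"method": "carry_out", "body": {
  "deltas": "0 0 0.2 0 1; 0 0 0.1 0 1; 0 0 0 0 1"
}}

```text
clock: 9.35
ee_pos: [0.5563, -0.1716, 0.1045]
tcp_rot: [-3.141, 0.001, -2.947]
ft_force: [-2.0, 2.1, 5.6]
opening: 0.0289
```

```bash
python3 - <<'E'
from h import *
o=ctrl.get_obs(); print(o['ee_pos'],o['tcp_rot'],o['ft_force'],o['ft_torque'])
im=ctrl.camera("scene"); cv2.imwrite("pics/s5.png",cv2.resize(im[120:300,100:360,::-1],None,fx=3,fy=3))
E
```

```text
[ 0.55630279 -0.17157174  0.1044642 ] [-3.14102484e+00  1.04417237e-03 -2.94744130e+00] [-2.04554716  2.10286971  5.58871484] [ 0.48621741  0.60808785 -0.00274957]
```

View pics/s5.png

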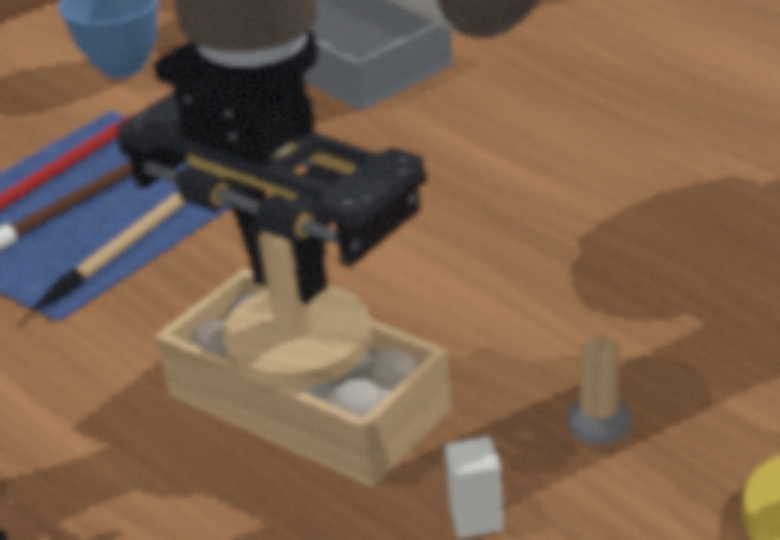

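The disc is close to the rim, with no rim stop felt yet. I'll press a little further.

{"method": "carry_out", "body": {
  "deltas": "0 0 0.1 0 1; 0 0 0.1 0 1; 0 0 0.1 0 1; 0 0 0 0 1"
}}

```text
clock: 9.9
ee_pos: [0.5564, -0.1716, 0.1044]
tcp_rot: [-3.14, 0.002, -2.947]
ft_force: [-7.1, 4.3, 19.7]
opening: 0.029
```

The rim stop is felt: force rises to 19.7 N with z fixed at 0.1044. Now I'll lift and press each end to be sure.

{"method": "carry_out", "body": {
  "deltas": "0 0 -1 0 1; 0 0 -2.5 0 1; 0 2 0 0 1; 0 1.8 0 0 1; 0 0 1 0 1; 0 0 1 0 1; 0 0 0.7 0 1; 0 0 0 0 1"
}}

```text
clock: 10.9
ee_pos: [0.548, -0.1345, 0.1073]
tcp_rot: [3.141, -0.002, -2.948]
ft_force: [0.3, 0.7, -2.6]
opening: 0.029
```

{"method": "carry_out", "body": {
  "deltas": "0 0 0.2 0 1; 0 0 0.2 0 1; 0 0 0.2 0 1; 0 0 0 0 1"
}}

```text
clock: 11.4
ee_pos: [0.549, -0.1343, 0.1045]
tcp_rot: [-3.141, 0.001, -2.947]
ft_force: [-2.2, 0.8, 5.0]
opening: 0.0291
```

{"method": "carry_out", "body": {
  "deltas": "0 0 0.2 0 1; 0 0 0 0 1; 0 0 -1.5 0 1; 0 0 -2.2 0 1; 0 0 0 0 1"
}}

```text
clock: 12.02
ee_pos: [0.5502, -0.1343, 0.1395]
tcp_rot: [-3.14, 0.005, -2.948]
ft_force: [-0.1, -0.3, -3.5]
opening: 0.029
```

{"method": "carry_out", "body": {
  "deltas": "0 -3 0 0 1; 0 -4.6 0 0 1; 0 0 0 0 1; 0 0 1 0 1; 0 0 1 0 1; 0 0 0.7 0 1; 0 0 0 0 1; 0 0 0 0 1"
}}

```text
clock: 13.02
ee_pos: [0.5636, -0.2086, 0.1108]
tcp_rot: [-3.141, 0.001, -2.947]
ft_force: [0.1, -0.2, -3.2]
opening: 0.0288
```

{"method": "carry_out", "body": {
  "deltas": "0 0 0.2 0 1; 0 0 0.2 0 1; 0 0 0.2 0 1; 0 0 0.2 0 1; 0 0 0 0 1"
}}

```text
clock: 13.65
ee_pos: [0.5633, -0.2088, 0.1045]
tcp_rot: [-3.141, 0.0, -2.947]
ft_force: [-2.8, 2.3, 6.1]
opening: 0.0292
```

Both ends stop at the same rim height, 0.1045. I'll lift clear and check.

{"method": "carry_out", "body": {
  "deltas": "0 0 -1.5 0 1; 0 0 -3.5 0 1; 0 0 -3 0 1; -1 5 0 0 1; -1 5.5 0 0 1; -1.2 5.5 0 0 1; -1.2 5.5 0 0 1; 0 0 0 0 1"
}}

```text
clock: 14.65
ee_pos: [0.5655, 0.0142, 0.1833]
tcp_rot: [3.141, 0.002, -2.942]
ft_force: [-0.4, -1.7, -3.0]
opening: 0.0288
```

```bash
python3 - <<'E'
from h import *
o=ctrl.get_obs(); print(o['ee_pos'],o['tcp_rot'],delta([.565,.235,.178],o))
im=ctrl.camera("scene"); cv2.imwrite("pics/s6.png",cv2.resize(im[180:320,130:380,::-1],None,fx=3,fy=3))
E
```

```text
[0.56551865 0.01422009 0.18327024] [ 3.14116131e+00  1.79458836e-03 -2.94247130e+00] [-4.32 21.65  0.54]
```

View pics/s6.png

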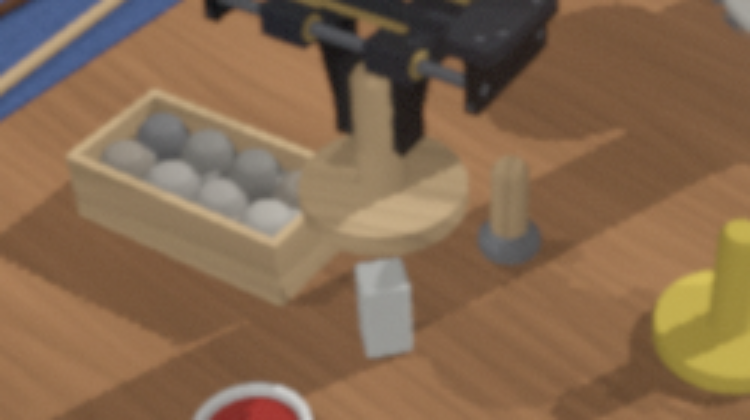

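The pebbles in both halves now sit level with the rim at crop (130–290,130–220), and the tamper is still held upright. I'll return it to its old spot.

{"method": "carry_out", "body": {
  "deltas": "-1 5 0 0 1; -1.1 5.5 0 0 1; -1.1 5.5 0 0 1; -1.1 5.3 0 0 1; 0 0 0 0 1; 0 0 4 0 1; 0 0 4 0 1; 0 0 0 0 1"
}}

```text
clock: 15.7
ee_pos: [0.5642, 0.2248, 0.0994]
tcp_rot: [-3.138, -0.008, -2.95]
ft_force: [0.3, -0.4, -2.6]
opening: 0.0288
```

{"method": "carry_out", "body": {
  "deltas": "0 0 2 0 1; 0 0 1.5 0 1; 0 0 0 0 1; 0 0 0.5 0 1; 0 0 0 0 1"
}}

```text
clock: 16.32
ee_pos: [0.5663, 0.228, 0.0629]
tcp_rot: [3.141, 0.0, -2.948]
ft_force: [0.4, -0.1, -3.4]
opening: 0.0288
```

{"method": "carry_out", "body": {
  "deltas": "0 0 0.5 0 1; 0 0 0.3 0 1; 0 0 0.3 0 1; 0 0 0 0 1; 0 0 0 0 1"
}}

```text
clock: 16.95
ee_pos: [0.5663, 0.228, 0.0516]
tcp_rot: [-3.142, 0.0, -2.948]
ft_force: [-0.1, -0.3, -2.6]
opening: 0.0289
```

{"method": "carry_out", "body": {
  "deltas": "0 0 0.1 0 1; 0 0 0.1 0 1; 0 0 0.1 0 1; 0 0 0 0 1"
}}

```text
clock: 17.45
ee_pos: [0.5663, 0.228, 0.0495]
tcp_rot: [3.142, 0.001, -2.947]
ft_force: [-3.4, -0.8, 4.2]
opening: 0.0286
```

It is in contact with the table. I'll open slowly, then rise.

{"method": "carry_out", "body": {
  "deltas": "0 0 0 0 -1; 0 0 0 0 -1; 0 0 0 0 -1; 0 0 0 0 -1; 0 0 0 0 -1; 0 0 0 0 -1; 0 0 0 0 -1; 0 0 0 0 -1",
  "squeeze": 5
}}

```text
clock: 18.45
ee_pos: [0.5662, 0.228, 0.0486]
tcp_rot: [3.142, 0.0, -2.948]
ft_force: [-1.2, 0.0, -0.1]
opening: 0.0862
```

{"method": "carry_out", "body": {
  "deltas": "0 0 -1.5 0 -1; 0 0 -3 0 -1; 0 0 -4 0 -1; 0 0 -4 0 -1; 0 0 -3 0 -1; -2 -5 0 0 -1; -2 -5 0 0 -1; 0 0 0 0 -1"
}}

```text
clock: 19.45
ee_pos: [0.626, 0.1347, 0.2044]
tcp_rot: [-3.141, 0.001, -2.952]
ft_force: [-1.0, 0.4, 0.7]
opening: 0.0874
```

```bash
python3 - <<'E'
from h import *
o=ctrl.get_obs(); print(o['clock'],o['ee_pos'],o['opening'])
im=ctrl.camera("scene"); cv2.imwrite("pics/s7.png",im[:,:,::-1])
E
```

```text
19.45 [0.62602083 0.13467772 0.20442801] 0.08735198523682138
```

View pics/s7.png

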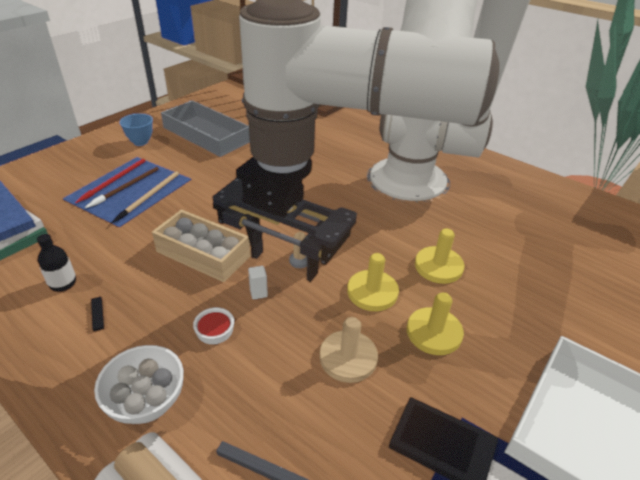

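The tamper stands upright at (349,355), free of the gripper. One enlarged look at the box before handing in.

```bash
python3 - <<'E'
import cv2
s=cv2.imread("pics/s7.png"); cv2.imwrite("pics/c7.png",cv2.resize(s[200:290,140:270],None,fx=6,fy=6,interpolation=2))
E
```

```text
(no output)
```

View pics/c7.png

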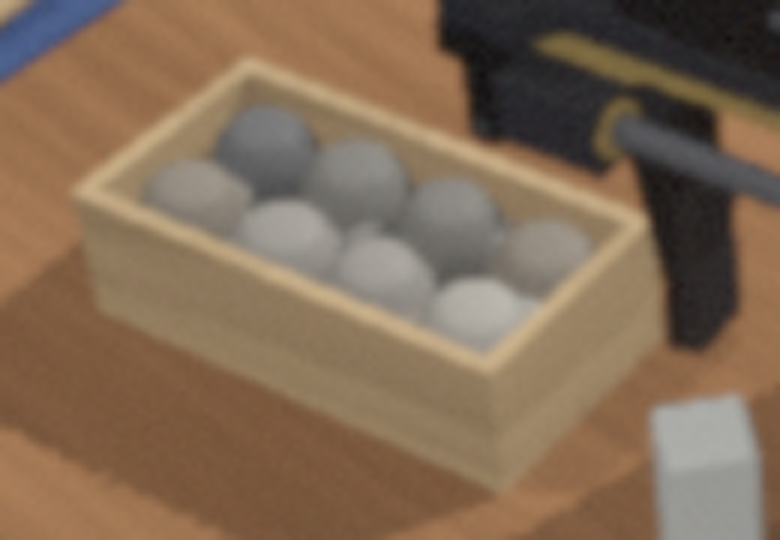

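Both bunches have clearly come down and all eight tops lie at the rim plane. Handing in.

```bash
python3 - <<'E'
from station import ctrl
print(ctrl.close_job())
E
```

```text
the job is handed in; nothing more can be done
None
```

The job is done and handed in at about 19.5 s of the 64 s allowed. No verdict is reported, so what follows rests on my own checks.

- **Pressing:** I gripped the pale wood tamper by its handle and pressed at the box middle, which pushes both bunches at once. I then pressed near each end, about 38 mm either side of the middle. Every press stopped at the same tool height, 0.1045 m, which puts the disc at the 55 mm rim. The middle press showed a clear rim stop, with the reading rising to 19.7 N. At each end I pressed only to about 5–6 N at that height.
- **Box after pressing:** The last picture shows the tops of all eight pebbles at the rim.
- **Tamper:** I set it back about 7 mm from where it first stood. The last picture shows it standing upright, with the gripper open and clear of everything.
- **Disagreement:** The scene and top cameras differed by about 3–4 mm on the box and tamper positions. I averaged them for the box. For the tamper, a wrist camera check matched my estimate to about 2 pixels.

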